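# Fetch a half shelf out of the kiln-shelf rack

### The arm

A 6-joint arm with a two-finger parallel gripper is mounted at the origin on a cart in front of the work surface, level with it; the furniture and walls round the work are solid. World frame = base frame: x ahead of the robot, y to its left, z up, the work surface at z = 0. Lengths are in mm, angles in rad, forces in N, time in s.
With the tool pointing down it reaches from about 300 to 850 mm from the base axis. Payload 4.2 kg.
Tool frame: the origin (TCP) lies at the centre of the arm's flange, where the gripper is bolted on; the fingertips stand 191 mm ahead of it and the grasp point (between the pads) lies 172 mm ahead of it; y points along the fingers, z is the direction in which the jaws open and shut, and the axes are right-handed (so a half turn about y gives the same grasp; the last joint's range is limited). The gripper opens to 91 mm and grips with 3 to 60 N. Pads are 32 mm wide; open, the fingers measure 118 mm over their backs; the gripper's body (76 mm by 178 mm) begins 60 mm behind the grasp point.
Start: joints at [1.236, 0.32, 1.565, -0, 1.257, -0.02], TCP at [178.032, 546.743, 404.776] pointing down, gripper open.
Joint ranges: [-3.11, 3.11], [-0.84, 2.01], [0.21, 2.61], [-1.34, 4.49], [0.05, 2.63], [-2.56, 2.56]. Speed limits (rad/s): [2.57, 2.57, 3.14, 3.14, 3.14, 3.14].

### API

Orientations are given as a 3x3 rotation matrix whose columns are the frame's x, y, z axes.
In Python, from rig import bot gives the robot as it stands.
- The arm moves only by the tool send_rows, never from a script. Its argument "rows" is a list that holds one entry, the list of rows, each a list of 7 numbers: the shift along the tool's x, y, z in m, then the turn, a rotation vector about the tool's x, y, z in degrees, then the opening, from 0 (shut) to 1 (fully open). In form: [[[x, y, z, ax, ay, az, fingers], ...]]. A call has 1 to 20 rows; each row is the pose to reach, as a shift and turn from the pose measured when the call began, along the tool's axes at that moment; what a row does not reach only later rows make up. A row lasts 1/10 s, in which the tool goes at most 50 mm and 8.59 degrees, less where a joint would pass 70% of its speed; a pose out of reach is approached as far as the arm can. A call with a gripper value outside its range is refused whole. The fingers move at their own pace and stop on an object; the grip force is fixed at half the most. Time passes only in rows, so rows that repeat a pose let the fingers close. It gives the time, the measured TCP pose, the force and the opening at its end, in the units of the state.
- bot.observe(): the state, without advancing time (a new reading comes with each control period).
- bot.capture(name): name is "side" or "top"; returns a dict with "pixels" (400x640x3 uint8, red, green, blue), "z_map" (400x640 float32, mm along the optical axis (not along the pixel's ray), 0 where there is no reading), "K" (3x3 intrinsics, pixels), "k1" (the pictures are not rectified: a ray, as slopes to the right and down, at radius r is drawn at 1 + k1 r^2 times it, then the intrinsics apply), "pose" (4x4, takes a point from camera to world coordinates). Camera axes: x right, y down, z forward; pixel columns grow to the right and rows downward; lengths in mm; the calibration is good to about 2 mm. A picture is of the moment at which its call begins.
- bot.hand_in(): hands the job in, once; it reports no verdict.
Trained networks look in a picture, given as the dict that the camera call returned (one of the last four; its "shot" number tells which), for a name from the list of things; names that differ only in an ending like _2 or _b are one class to them, and where a whole thing is asked for, a point or a joint stands for the part that bears it (a point fixed in the world has none). Each returns a list of dicts, best first, with "confidence" (0 to 1); they miss things now and then, are a little off and sometimes report something else, mostly with a low value. They report only what shows in the picture. A call takes as long as a camera call. They do not tell look-alikes from the thing itself.
- bot.boxes_of(name, picture): "xyz" ([x, y, z] in mm, in the coordinates of the camera as it stood for that picture, good to about 4 mm: the middle of the surface that is visible of it).
- bot.spot_point(name, picture): "xyz" ([x, y, z] in mm, in the coordinates of the camera as it stood for that picture, good to about 4 mm: a listed point, or the origin of a listed thing).
The state is a dict: "time": time; "joint_positions": joint angles; "qvel": joint speeds; "joint_torque": joint torques, N m; "eef_pos": TCP position; "orientation": TCP orientation; "contact_force": force on the tool from outside, world axes, zero at the start; "wrist_torque": the same for the moment, N m; "opening": finger opening in mm.
Only numpy, scipy, OpenCV 4.12 (cv2) and the standard library are available. Lean on these libraries where they do the work, as an engineer would, in place of code of your own. Each camera call takes 0.05 s, during which the arm holds its last target. There are 200 camera calls.

### The job

The half-height kiln shelf with both top corners notched needs its glaze drips cleaned off, but in the storage rack it is shut in by the full-height shelf before it and the one behind it. Move these two full shelves to the two slots of the drying rack, then lift the notched half shelf out and stand it in the slot of the cleaning stand. Then put both full shelves back, each upright and centred in the storage-rack slot it came from; the plain half shelf stays in its slot throughout.

Things in the scene. Friction and masses are not known exactly. Their poses are not given: they have to be found in the camera images.
- half_notched: Buff kiln shelf with a whitish coat on one face, standing on edge. Origin: centre of its underside; x = its thickness (18 mm), y = its width, z up. THE ONE TO FETCH: half height, 110 wide, 95 mm high, both top corners cut out 22 x 22 mm, so that its top edge is 66 mm long (centred); dark glaze drips on the coated face; 0.28 kg. It starts in the second or the fourth slot of the storage rack.
- half_plain: Buff kiln shelf with a whitish coat on one face, standing on edge. Origin: centre of its underside; x = its thickness (18 mm), y = its width, z up. Half height, 110 wide, 95 mm high, plain rectangle; stays where it is, in the other one of the second and fourth slots. 0.30 kg.
- full_plain: Buff kiln shelf with a whitish coat on one face, standing on edge. Origin: centre of its underside; x = its thickness (18 mm), y = its width, z up. Full height, 110 wide, 135 mm high, plain rectangle; 0.45 kg. The three full shelves stand in the first, third and fifth slots of the storage rack, in any order.
- full_notched: Buff kiln shelf with a whitish coat on one face, standing on edge. Origin: centre of its underside; x = its thickness (18 mm), y = its width, z up. Full height, 110 wide, 135 mm high; its top corner on the +y side is cut out 24 x 24 mm, so its top edge runs from y = -55 to +31 mm; 0.43 kg.
- full_narrow: Buff kiln shelf with a whitish coat on one face, standing on edge. Origin: centre of its underside; x = its thickness (18 mm), y = its width, z up. Full height but narrower: 90 wide, 135 mm high, plain rectangle; 0.37 kg.
- storage_rack: Long wooden rack, 192 (x) x 100 (y) mm, fixed; origin: centre of underside. Runner tops at z = 16 mm carry the shelves, upright 7 mm dowels at y = +-36 mm (round tops at z = 61 mm) part five slots at x = -60, -30, 0, 30, 60 mm, each 23 mm clear; shelf width along y. Neighbours are 12 mm apart (no room for a finger); full shelves rise 40 mm over half ones and are 42 mm apart.
- drying_rack: Short wooden rack of the same make, 140 (x) x 100 (y) mm, fixed, empty: the side area, left or right of the storage rack. Two slots at x = -35 and +35 mm, each 23 mm clear between dowels (tops at z = 61 mm, y = +-36 mm), runner tops at z = 16 mm; shelf width along its y. Origin: centre of its underside.
- cleaning_stand: Plywood base 100 (x) x 120 (y) x 16 mm, fixed, with four dark wooden cheeks (y = +-36 mm, 36 mm high above the base) that form one slot at x = 0, 24 mm clear; bent steel guides on the cheeks (tops at about z = 64 mm) widen its mouth. The shelf stands on the base (z = 16 mm), width along the stand's y. Origin: centre of underside.
Not all that is in view belongs to the job. Leave any yellow look-alike of the half_notched alone.

How it is judged:
By the outcome, as a careful person would: the job done as asked, in the order asked, and still so for the second after the job is handed in, with the robot touching nothing.
It also fails if it takes over 120 s, if anything falls off the work surface, if the arm or the gripper's body presses on something with over 40 N, if the wrist force passes 120 N, or if a joint passes its speed limit or range.

## Working session

There is one attempt and no reset: what is moved stays moved. The work goes in short steps, Python scripts to look and compute and a tool call to move; the robot and the scene stay as the last step left them, time stands still between calls to the robot, and variables do not carry over. Pictures are saved under pics/ and viewed, about 12 in all and at most 16, crops included, and the job is handed in when it is done.

Besides the shell and the picture viewer there is one more tool, called as name(argument=value, ...), one argument or row to a line, values as JSON. send_rows: Moves the arm, as the interface text tells. Its arguments: {"type":"object","properties":{"rows":{"type":"array"}},"required":["rows"]}

```bash
ls; mkdir -p pics; cat > h.py <<'E'
import numpy as np,cv2
from rig import bot
np.set_printoptions(precision=3,suppress=True)
def cloud(c):
    K=c['K'];h,w=c['z_map'].shape
    u,v=np.meshgrid(np.arange(w),np.arange(h))
    p=np.stack([u,v],-1).reshape(-1,1,2).astype(np.float64)
    d=np.array([c['k1'],0,0,0,0],float)
    # r^2 of true slope -> opencv k1 model
    s=cv2.undistortPoints(p,np.array(K,float),d).reshape(h,w,2)
    z=c['z_map'][...,None].astype(float)
    P=np.concatenate([s*z,z],-1)
    T=np.array(c['pose']);return P@T[:3,:3].T+T[:3,3]
def save(c,n): cv2.imwrite('pics/'+n+'.png',c['pixels'][...,::-1])
def toW(c,p):
    T=np.array(c['pose']);return T[:3,:3]@np.array(p)+T[:3,3]
E
python3 - <<'E'
from h import *
s=bot.observe();print(s)
for n in('top','side'):
    c=bot.capture(n);save(c,n+'0');np.save(n+'0',cloud(c));print(n,np.array(c['pose']),c['K'],c['k1'])
    for t in('half_notched','half_plain','full_plain','full_notched','full_narrow','storage_rack','drying_rack','cleaning_stand'):
        for f in(bot.spot_point,):
            for r in f(t,c)[:3]: print(t,round(r['confidence'],2),toW(c,r['xyz']))
E
```

```text
pics
{'time': 0.0, 'joint_positions': array([ 1.236,  0.32 ,  1.566, -0.   ,  1.257, -0.02 ]), 'qvel': array([ 0.001,  0.   , -0.001, -0.001,  0.002, -0.   ]), 'joint_torque': array([ -0.001, -41.247, -23.196,   0.073,   0.046,  -0.   ]), 'eef_pos': array([177.991, 546.584, 403.923]), 'orientation': array([[ 0.951, -0.001,  0.31 ],
       [-0.31 , -0.002,  0.951],
       [-0.   , -1.   , -0.002]]), 'contact_force': array([-0.165, -0.245, -0.38 ]), 'wrist_torque': array([ 0.021, -0.013, -0.008]), 'opening': 91.33336262306783}
top [[ -0.029  -0.994   0.11  419.644]
 [ -0.999   0.031   0.018 -81.919]
 [ -0.021  -0.109  -0.994 987.32 ]
 [  0.      0.      0.      1.   ]] [[438.249   0.    316.841]
 [  0.    438.249 199.171]
 [  0.      0.      1.   ]] -0.021900961085689
half_notched 0.86 [592.357 -67.684  15.089]
half_notched 0.77 [ 521.688 -198.311    0.098]
half_plain 0.66 [536.563 -57.896  16.359]
full_plain 0.97 [562.972 -59.502  13.707]
full_notched 0.89 [625.054 -67.234  10.753]
full_narrow 0.97 [503.702 -62.234  15.575]
drying_rack 0.98 [ 485.138 -357.436   -0.98 ]
cleaning_stand 0.97 [440.939 220.148   1.901]
side [[ -0.695   0.616  -0.37  910.218]
 [  0.719   0.593  -0.364 273.356]
 [ -0.005  -0.519  -0.855 914.297]
 [  0.      0.      0.      1.   ]] [[435.068   0.    317.939]
 [  0.    435.068 203.655]
 [  0.      0.      1.   ]] -0.1166999360835943
half_notched 0.92 [595.11  -62.478  15.279]
half_notched 0.9 [ 520.322 -205.225   -0.883]
half_plain 0.96 [539.402 -67.391  16.549]
full_plain 0.77 [557.678 -61.804  17.848]
full_notched 0.82 [626.734 -66.495  19.921]
full_notched 0.45 [439.419 219.823   2.85 ]
full_narrow 0.61 [503.164 -62.502  18.797]
storage_rack 0.45 [541.012 -64.428  18.57 ]
drying_rack 0.85 [ 490.564 -361.192    0.335]
cleaning_stand 0.7 [440.57  217.573  -0.667]
```

View pics/top0.png

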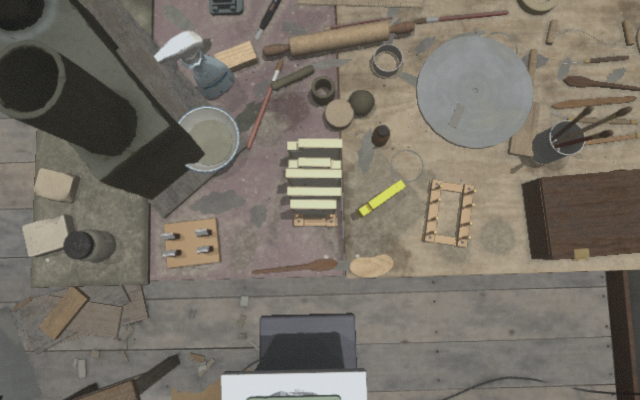

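View pics/side0.png

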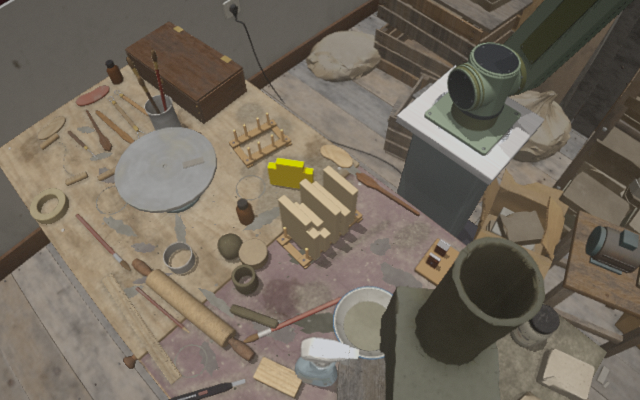

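```bash
cat > m.py <<'E'
from h import *
t=np.load('top0.npy');s=np.load('side0.npy')
P=np.concatenate([t.reshape(-1,3),s.reshape(-1,3)])
# tall stuff map
for y0 in range(-500,600,100):
    print(y0,[int(P[(P[:,1]>=y0)&(P[:,1]<y0+100)&(P[:,0]>=x0)&(P[:,0]<x0+100)][:,2].max(initial=-99)) for x0 in range(200,1000,100)])
def rects(C,nm,zlo,zhi,x0,x1,y0,y1):
    M=(C[...,2]>zlo)&(C[...,2]<zhi)&(C[...,0]>x0)&(C[...,0]<x1)&(C[...,1]>y0)&(C[...,1]<y1)
    n,L=cv2.connectedComponents(M.astype(np.uint8))
    for i in range(1,n):
        q=C[L==i]
        if len(q)<8: continue
        r=cv2.minAreaRect(q[:,:2].astype(np.float32))
        print(nm,len(q),'c',np.array(r[0]),'sz',np.array(r[1]),'a',round(r[2],1),'z',np.median(q[:,2]),'x',np.percentile(q[:,0],[2,98]),'y',np.percentile(q[:,1],[2,98]))
for C,nm in((t,'top'),(s,'side')):
    rects(C,nm+' full',143,160,460,680,-150,20)
    rects(C,nm+' half',103,118,460,680,-150,20)
    rects(C,nm+' dry',50,70,380,600,-450,-280)
    rects(C,nm+' dryrail',10,22,380,600,-450,-280)
    rects(C,nm+' cln',45,75,380,520,140,300)
    rects(C,nm+' clnbase',10,22,380,520,140,300)
E
python3 m.py
```

```text
-500 [-99, 5, 17, 63, 112, 111, 110, 12]
-400 [-99, 6, 63, 63, 112, 111, 112, 24]
-300 [-99, 14, 16, 100, 110, 111, 108, 48]
-200 [-99, 14, 153, 154, 155, 55, 47, 48]
-100 [-99, 14, 987, 155, 155, 53, 51, 46]
0 [-99, 13, 7, 7, 57, 23, 37, 16]
100 [-99, 19, 68, 59, 246, 245, 244, 52]
200 [-99, 19, 67, 465, 467, 259, 22, 914]
300 [-99, 4, 99, 465, 467, 254, 251, 212]
400 [-99, 1, 107, 31, 245, 248, 329, 190]
500 [-99, 1, 36, 34, 27, 247, 249, -99]
top full 427 c [621.661 -75.003] sz [84.28  18.051] a 87.6 z 149.31534132254956 x [612.426 631.113] y [-116.711  -34.085]
top full 562 c [562.458 -60.502] sz [108.983  18.618] a 88.2 z 149.31853543861962 x [552.641 572.304] y [-113.061   -8.266]
top full 442 c [502.169 -57.991] sz [86.83  17.545] a 88.1 z 149.60863170481866 x [492.952 511.399] y [-99.918 -16.231]
top half 73 c [613.598 -54.843] sz [93.75   1.837] a 87.1 z 110.8528243514478 x [611.759 616.189] y [-98.764  -9.888]
top half 296 c [592.407 -61.328] sz [63.359 18.807] a 87.9 z 109.68576756351683 x [583.093 601.68 ] y [-92.762 -30.039]
top half 54 c [553.739 -60.44 ] sz [107.048   
[... 3982 characters left out ...]
[4.602 7.797] a 14.6 z 59.35472665437669 x [541.449 545.917] y [-334.096 -326.473]
side dryrail 359 c [ 483.313 -390.512] sz [ 28.122 139.429] a 77.6 z 15.887338433241894 x [417.347 549.829] y [-411.979 -369.777]
side dryrail 389 c [ 493.692 -323.511] sz [ 31.261 140.943] a 79.6 z 16.639631004423222 x [427.723 561.953] y [-340.682 -300.58 ]
side cln 111 c [424.768 181.003] sz [13.912 26.781] a 5.3 z 58.17789848954885 x [418.537 432.009] y [168.096 193.935]
side cln 76 c [464.007 184.611] sz [10.661 26.23 ] a 4.8 z 53.46146597306097 x [458.677 468.879] y [171.938 196.191]
side clnbase 789 c [442.464 189.346] sz [100.597  62.434] a 6.7 z 16.5168564845211 x [395.346 491.759] y [157.967 220.263]
```

```bash
python3 - <<'E'
import cv2
a=cv2.imread('pics/top0.png')
o=[cv2.resize(a[y:y+90,x:x+100],None,fx=4,fy=4,interpolation=cv2.INTER_CUBIC) for x,y in((270,135),(145,200),(405,165))]
b=cv2.imread('pics/side0.png')
p=cv2.resize(b[150:290,220:400],None,fx=4,fy=4)[:360,:]
import numpy as np
r=np.hstack([o[1],o[2]]);q=np.hstack([o[0],cv2.resize(b[165:265,270:370],(400,360),interpolation=cv2.INTER_CUBIC)])
cv2.imwrite('pics/crop0.png',cv2.resize(np.vstack([r,q]),(660,594)))
E
```

```text
(no output)
```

View pics/crop0.png

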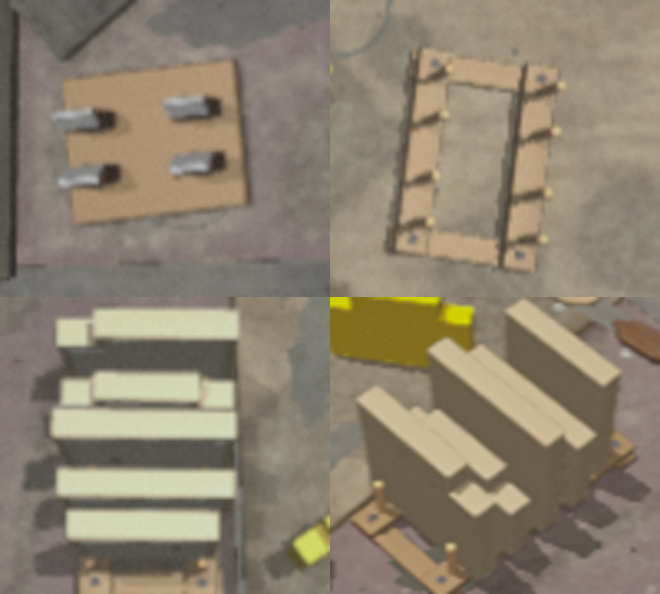

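```bash
python3 - <<'E'
from h import *
t=np.load('top0.npy');s=np.load('side0.npy')
for n,C in(('top',t),('side',s)):
    P=C.reshape(-1,3)
    for zl in(80,140,200,300,440):
        q=P[(P[:,2]>zl)&(P[:,2]<700)&(P[:,1]>100)&(P[:,1]<560)&(P[:,0]<800)]
        if len(q)==0: continue
        # in stand frame
        a=np.radians(5.3);d=q[:,:2]-[439,217.5]
        u=d@[np.cos(a),np.sin(a)];v=d@[-np.sin(a),np.cos(a)]
        k=abs(v)<45
        print(n,zl,len(q),'minx',q[:,0].min(),q[q[:,0].argmin()],'band min u',np.sort(u[k])[:5],'r min',np.hypot(q[:,0],q[:,1]).min(),q[np.hypot(q[:,0],q[:,1]).argmin()])
        h=cv2.convexHull(q[:,:2].astype(np.float32)).reshape(-1,2); print(h[::max(1,len(h)//12)].round().tolist())
E
```

```text
top 80 20346 minx 173.51423110528987 [173.514 488.552 219.845] band min u [131.2   131.495 131.613 132.002 132.329] r min 517.6896419825744 [177.018 486.485 220.368]
[[800.0, 185.0], [800.0, 496.0], [799.0, 500.0], [798.0, 501.0], [792.0, 503.0], [179.0, 494.0], [174.0, 490.0], [174.0, 489.0], [636.0, 184.0], [797.0, 133.0], [800.0, 134.0], [800.0, 153.0]]
top 140 18173 minx 173.51423110528987 [173.514 488.552 219.845] band min u [133.31  133.781 134.017 134.499 134.689] r min 517.6896419825744 [177.018 486.485 220.368]
[[800.0, 185.0], [800.0, 496.0], [799.0, 500.0], [798.0, 501.0], [792.0, 503.0], [179.0, 494.0], [174.0, 490.0], [174.0, 489.0], [639.0, 186.0], [799.0, 142.0], [800.0, 142.0], [800.0, 153.0]]
top 200 16384 minx 173.51423110528987 [173.514 488.552 219.845] band min u [137.206 137.658 137.807 138.025 138.029] r min 517.6896419825744 [177.018 486.485 220.368]
[[800.0, 185.0], [800.0, 496.0], [799.0, 500.0], [798.0, 501.0], [792.0, 503.0], [179.0, 494.0], [174.0, 490.0], [174.0, 489.0], [638.0, 189.0], [641.0, 188.0], [799.0, 142.0], [800.0, 142.0], [800.0, 166.0]]
top 3
[... 2356 characters left out ...]
 -536.415 -535.768 -534.991] r min 108.2489474307226 [-41.385 100.026 394.337]
[[700.0, 299.0], [699.0, 307.0], [695.0, 319.0], [681.0, 338.0], [664.0, 346.0], [646.0, 350.0], [-80.0, 202.0], [-95.0, 163.0], [-48.0, 101.0], [657.0, 243.0], [674.0, 250.0], [683.0, 257.0], [693.0, 268.0], [698.0, 285.0]]
side 440 3954 minx -83.38653235020035 [-83.387 200.822 448.52 ] band min u [-521.694 -519.911 -518.723 -518.524 -514.827] r min 146.5145832184942 [-28.97  143.622 441.26 ]
[[699.0, 295.0], [695.0, 319.0], [683.0, 335.0], [672.0, 343.0], [655.0, 349.0], [631.0, 347.0], [-81.0, 199.0], [651.0, 243.0], [663.0, 246.0], [668.0, 248.0], [677.0, 252.0], [683.0, 257.0], [694.0, 275.0], [699.0, 291.0]]
```

```bash
cat > g.py <<'E'
from h import *
from scipy.spatial.transform import Rotation as Ro
def rel(*ts):
    s=bot.observe();p=s['eef_pos'];R=np.array(s['orientation'])
    print('t',s['time'],'pos',p,'yaw',np.degrees(np.arctan2(R[1,2],R[0,2])).round(2),'tilt',R[2,:].round(4),'F',s['contact_force'],'op',round(s['opening'],1))
    for x,y,z,yaw in ts:
        c,n=np.cos(np.radians(yaw)),np.sin(np.radians(yaw))
        T=np.array([[n,0,c],[-c,0,n],[0,-1,0]])
        print((x,y,z,yaw),'->',(R.T@(np.array([x,y,z])-p)/1000).round(4).tolist(),Ro.from_matrix(R.T@T).as_rotvec(degrees=True).round(2).tolist())
import sys
if __name__=='__main__': rel(*[tuple(map(float,a.split(','))) for a in sys.argv[1:]])
E
python3 g.py 380,230,420,35 430,120,420,10 623,-64.5,370,-2.3
```

```text
t 0.9 pos [178.014 546.74  404.812] yaw 71.97 tilt [ 0. -1.  0.] F [0.479 0.014 0.204] op 91.3
(380.0, 230.0, 420.0, 35.0) -> [0.2901, -0.0152, -0.2386] [-0.01, 36.97, -0.0]
(430.0, 120.0, 420.0, 10.0) -> [0.3717, -0.0152, -0.3278] [-0.01, 61.97, -0.0]
(623.0, -64.5, 370.0, -2.3) -> [0.6124, 0.0347, -0.4435] [-0.01, 74.27, -0.01]
```

send_rows(
  rows=[
    [[0.29,-0.015,-0.239,0,37,0,0.45],[0.29,-0.015,-0.239,0,37,0,0.45],[0.29,-0.015,-0.239,0,37,0,0.45],[0.29,-0.015,-0.239,0,37,0,0.45],[0.29,-0.015,-0.239,0,37,0,0.45],[0.29,-0.015,-0.239,0,37,0,0.45],[0.29,-0.015,-0.239,0,37,0,0.45],[0.29,-0.015,-0.239,0,37,0,0.45],[0.372,-0.015,-0.328,0,62,0,0.45],[0.372,-0.015,-0.328,0,62,0,0.45],[0.372,-0.015,-0.328,0,62,0,0.45],[0.612,0.034,-0.4435,0,74.3,0,0.45],[0.612,0.034,-0.4435,0,74.3,0,0.45],[0.612,0.034,-0.4435,0,74.3,0,0.45],[0.612,0.034,-0.4435,0,74.3,0,0.45],[0.612,0.034,-0.4435,0,74.3,0,0.45],[0.612,0.034,-0.4435,0,74.3,0,0.45],[0.612,0.034,-0.4435,0,74.3,0,0.45],[0.612,0.034,-0.4435,0,74.3,0,0.45],[0.612,0.034,-0.4435,0,74.3,0,0.45]],
  ],
)

```text
time: 2.9
eef_pos: [621.9, -63.6, 371.2]
orientation: [[-0.04, -0.0, 0.999], [-0.999, 0.001, -0.04], [-0.001, -1.0, -0.0]]
contact_force: [-0.7, 1.4, 0.8]
opening: 41.0
```

```bash
python3 - <<'E'
from g import *
rel((623,-64.5,310,-2.3),(623,-64.5,450,-2.3))
a=bot.capture('top');b=bot.capture('side')
cv2.imwrite('pics/hover.png',np.hstack([cv2.resize(x[y:y+160,u:u+160],(400,400))[...,::-1] for x,u,y in((a['pixels'],240,60),(b['pixels'],230,130))]))
for n,c in(('t',a),('s',b)):
    C=cloud(c);M=(abs(C[...,0]-623)<60)&(abs(C[...,1]+65)<60)&(C[...,2]>165)&(C[...,2]<300)
    q=C[M];print(n,len(q),np.percentile(q,[1,50,99],axis=0) if len(q) else '')
E
```

```text
t 2.9 pos [621.889 -63.558 371.218] yaw -2.29 tilt [-0.001 -1.    -0.   ] F [-0.684  1.408  0.84 ] op 41.0
(623, -64.5, 310, -2.3) -> [0.0009, 0.0612, 0.0012] [0.0, 0.01, -0.03]
(623, -64.5, 450, -2.3) -> [0.0009, -0.0788, 0.0011] [0.0, 0.01, -0.03]
t 208 [[563.124 -96.373 272.044]
 [574.416 -63.787 281.706]
 [618.857 -24.092 299.921]]
s 1342 [[566.7   -90.234 185.011]
 [644.182 -42.45  281.256]
 [678.631 -25.304 299.495]]
```

View pics/hover.png

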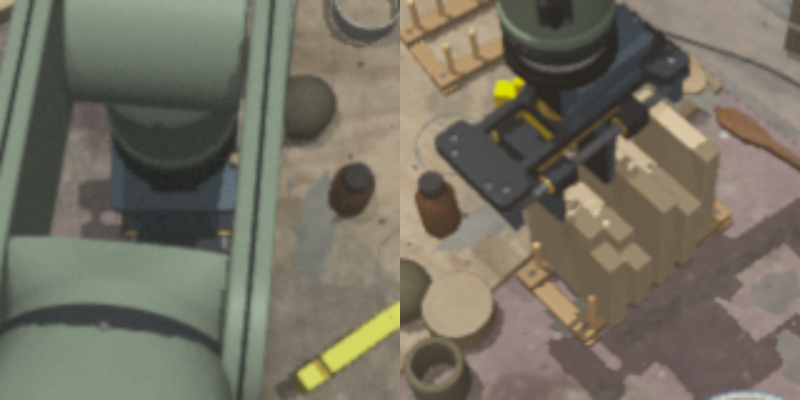

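send_rows(
  rows=[
    [[0.001,0.02,0.001,0,0,0,0.45],[0.001,0.045,0.001,0,0,0,0.45],[0.001,0.061,0.001,0,0,0,0.45],[0.001,0.061,0.001,0,0,0,0.45],[0.001,0.061,0.001,0,0,0,0],[0.001,0.061,0.001,0,0,0,0],[0.001,0.061,0.001,0,0,0,0],[0.001,0.061,0.001,0,0,0,0],[0.001,0.061,0.001,0,0,0,0]],
  ],
)

```text
time: 3.9
eef_pos: [623.2, -64.4, 311.8]
orientation: [[-0.04, 0.003, 0.999], [-0.999, 0.0, -0.04], [-0.0, -1.0, 0.003]]
contact_force: [-0.7, 0.1, 5.1]
opening: 17.8
```

```bash
python3 - <<'E'
from g import *
rel((623,-64.5,330,-2.3),(623,-64.5,440,-2.3),(522.2,-362.5,440,-10.7))
c=bot.capture('side');C=cloud(c)
import m
m.rects(C,'s',143,160,460,680,-150,20)
E
```

```text
t 3.9 pos [623.191 -64.364 311.82 ] yaw -2.26 tilt [-0.    -1.     0.003] F [-0.693  0.14   5.11 ] op 17.8
(623, -64.5, 330, -2.3) -> [0.0001, -0.0182, -0.0001] [-0.18, 0.04, -0.02]
(623, -64.5, 440, -2.3) -> [0.0001, -0.1282, 0.0002] [-0.18, 0.04, -0.02]
(522.2, -362.5, 440, -10.7) -> [0.3019, -0.1285, -0.0887] [-0.18, 8.44, -0.03]
-500 [-99, 5, 17, 63, 112, 111, 110, 12]
-400 [-99, 6, 63, 63, 112, 111, 112, 24]
-300 [-99, 14, 16, 100, 110, 111, 108, 48]
-200 [-99, 14, 153, 154, 155, 55, 47, 48]
-100 [-99, 14, 987, 155, 155, 53, 51, 46]
0 [-99, 13, 7, 7, 57, 23, 37, 16]
100 [-99, 19, 68, 59, 246, 245, 244, 52]
200 [-99, 19, 67, 465, 467, 259, 22, 914]
300 [-99, 4, 99, 465, 467, 254, 251, 212]
400 [-99, 1, 107, 31, 245, 248, 329, 190]
500 [-99, 1, 36, 34, 27, 247, 249, -99]
top full 427 c [621.661 -75.003] sz [84.28  18.051] a 87.6 z 149.31534132254956 x [612.426 631.113] y [-116.711  -34.085]
top full 562 c [562.458 -60.502] sz [108.983  18.618] a 88.2 z 149.31853543861962 x [552.641 572.304] y [-113.061   -8.266]
top full 442 c [502.169 -57.991] sz [86.83  17.545] a 88.1 z 149.6086
[... 4655 characters left out ...]
58 ]
side cln 111 c [424.768 181.003] sz [13.912 26.781] a 5.3 z 58.17789848954885 x [418.537 432.009] y [168.096 193.935]
side cln 76 c [464.007 184.611] sz [10.661 26.23 ] a 4.8 z 53.46146597306097 x [458.677 468.879] y [171.938 196.191]
side clnbase 789 c [442.464 189.346] sz [100.597  62.434] a 6.7 z 16.5168564845211 x [395.346 491.759] y [157.967 220.263]
s 168 c [506.465 -35.723] sz [41.63  17.857] a 88.9 z 151.33365188609832 x [497.792 515.352] y [-53.709 -15.713]
s 198 c [566.333 -31.953] sz [49.117 18.822] a 89.1 z 151.1359509879673 x [557.164 575.803] y [-52.878  -7.811]
s 132 c [629.045 -45.2  ] sz [23.195 39.86 ] a 68.0 z 151.22680830407825 x [606.728 644.476] y [-58.745 -34.102]
```

```bash
python3 - <<'E'
s=open('m.py').read()
i=s.index('def rects');j=s.index('for C,nm in')
open('m.py','w').write('from h import *\n'+s[i:j])
E
python3 g.py 623.2,-64.4,465,-2.3  522.2,-362.5,465,-10.7
```

```text
t 3.95 pos [623.214 -64.384 311.793] yaw -2.26 tilt [-0.    -1.     0.003] F [0.193 0.29  7.044] op 18.4
(623.2, -64.4, 465.0, -2.3) -> [-0.0, -0.1532, 0.0005] [-0.17, 0.04, -0.02]
(522.2, -362.5, 465.0, -10.7) -> [0.3018, -0.1536, -0.0887] [-0.17, 8.44, -0.03]
```

send_rows(
  rows=[
    [[0,-0.01,0,-0.17,0,0,0],[0,-0.03,0,-0.17,0,0,0],[0,-0.06,0,-0.17,0,0,0],[0,-0.1,0,-0.17,0,0,0],[0,-0.14,0.0005,-0.17,0,0,0],[0,-0.153,0.0005,-0.17,0,0,0],[0.04,-0.153,-0.012,-0.17,1.2,0,0],[0.08,-0.153,-0.024,-0.17,2.4,0,0],[0.12,-0.153,-0.036,-0.17,3.6,0,0],[0.16,-0.153,-0.047,-0.17,4.8,0,0],[0.2,-0.1535,-0.059,-0.17,6,0,0],[0.24,-0.1535,-0.071,-0.17,7.2,0,0],[0.275,-0.1535,-0.081,-0.17,8,0,0],[0.295,-0.1535,-0.087,-0.17,8.4,0,0],[0.302,-0.1535,-0.0887,-0.17,8.44,0,0],[0.302,-0.1535,-0.0887,-0.17,8.44,0,0],[0.302,-0.1535,-0.0887,-0.17,8.44,0,0]],
  ],
)

```text
time: 5.65
eef_pos: [522.5, -361.8, 464.0]
orientation: [[-0.185, -0.001, 0.983], [-0.983, 0.003, -0.185], [-0.002, -1.0, -0.001]]
contact_force: [0.4, 1.0, -4.4]
opening: 17.8
```

```bash
cat > held.py <<'E'
from g import *
import sys
# fit big vertical face of held shelf in both cameras: points z in band below grip, near TCP, in tool frame
def held(h=135,ov=13,name=None):
    s=bot.observe();p=s['eef_pos'];R=np.array(s['orientation'])
    for n in('side','top'):
        c=bot.capture(n);C=cloud(c);L=(C-p)@R
        if name: cv2.imwrite(f'pics/{name}_{n}.png',c['pixels'][...,::-1])
        M=(abs(L[...,2])<14)&(abs(L[...,0])<75)&(L[...,1]>195)&(L[...,1]<172-ov+h-3)
        q=L[M]
        if len(q)<60: print(n,'few',len(q));continue
        A=np.c_[q[:,0]*0+1,q[:,0],q[:,1]-230]
        k=np.ones(len(q),bool)
        for _ in range(4):
            x=np.linalg.lstsq(A[k],q[k,2],rcond=None)[0];r=q[:,2]-A@x;k=abs(r)<max(1.5,2*np.median(abs(r)))
        print(n,len(q),k.sum(),'jaw-offset of face',x[0],'yaw deg',np.degrees(-x[1]),'tilt',np.degrees(x[2]),'x range',np.percentile(q[:,0],[1,99]),'y range',np.percentile(L[(abs(L[...,2])<14)&(abs(L[...,0])<65)&(L[...,1]>195)][:,1],[99]))
if __name__=='__main__': held(float(sys.argv[1]),float(sys.argv[2]),sys.argv[3] if len(sys.argv)>3 else None)
E
python3 held.py 135 13 held1; python3 g.py 522.2,-362.5,465,-10.7 522.2,-362.5,312,-10.7
```

```text
side 732 493 jaw-offset of face 8.798180911085762 yaw deg -0.2522331587867764 tilt 0.20091295509015622 x range [-58.049  50.616] y range [465.191]
top 552 419 jaw-offset of face -10.171757501346834 yaw deg 0.1744709979703104 tilt -0.0006513738335929556 x range [-57.722  44.35 ] y range [468.402]
t 5.75 pos [ 522.685 -361.423  464.699] yaw -10.61 tilt [-0.001 -1.    -0.   ] F [-0.492 -0.789 -4.519] op 17.8
(522.2, -362.5, 465.0, -10.7) -> [0.0011, -0.0003, -0.0003] [0.02, 0.09, -0.08]
(522.2, -362.5, 312.0, -10.7) -> [0.0014, 0.1527, -0.0002] [0.02, 0.09, -0.08]
```

```bash
python3 - <<'E'
import cv2,numpy as np
a=cv2.imread('pics/held1_side.png');b=cv2.imread('pics/held1_top.png')
cv2.imwrite('pics/v1.png',np.hstack([cv2.resize(a[60:220,200:360],(400,400)),cv2.resize(b[120:280,370:530],(400,400))]))
E
```

```text
(no output)
```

View pics/v1.png

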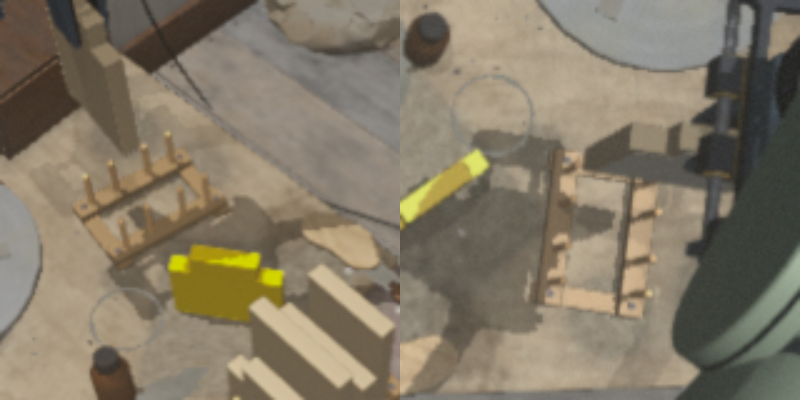

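```bash
python3 g.py 522.3,-364,375,-10.7 522.3,-364,330,-10.7 522.3,-364,313,-10.7 
```

```text
t 5.75 pos [ 522.685 -361.423  464.699] yaw -10.61 tilt [-0.001 -1.    -0.   ] F [-0.492 -0.789 -4.519] op 17.8
(522.3, -364.0, 375.0, -10.7) -> [0.0027, 0.0897, 0.0001] [0.02, 0.09, -0.08]
(522.3, -364.0, 330.0, -10.7) -> [0.0028, 0.1347, 0.0002] [0.02, 0.09, -0.08]
(522.3, -364.0, 313.0, -10.7) -> [0.0028, 0.1517, 0.0002] [0.02, 0.09, -0.08]
```

send_rows(
  rows=[
    [[0.0027,0.03,0,0,0.1,0,0],[0.0027,0.07,0,0,0.1,0,0],[0.0027,0.088,0,0,0.1,0,0],[0.0027,0.095,0.0001,0,0.1,0,0],[0.0028,0.11,0.0002,0,0.1,0,0],[0.0028,0.125,0.0002,0,0.1,-0.08,0],[0.0028,0.138,0.0002,0,0.1,-0.08,0],[0.0028,0.148,0.0002,0,0.1,-0.08,0],[0.0028,0.152,0.0002,0,0.1,-0.08,0],[0.0028,0.152,0.0002,0,0.1,-0.08,0]],
  ],
)

```text
time: 6.75
eef_pos: [522.5, -363.9, 313.1]
orientation: [[-0.186, 0.0, 0.983], [-0.983, -0.0, -0.186], [0.0, -1.0, 0.0]]
contact_force: [-0.8, 0.1, -4.2]
opening: 17.9
```

```bash
python3 held.py 135 13 ; python3 g.py 522.3,-364,312,-10.7 522.3,-364,380,-10.7
```

```text
side 486 324 jaw-offset of face 9.048464370710175 yaw deg -1.4314254363290904 tilt -0.7811036491631246 x range [-57.589  51.769] y range [314.301]
top 279 196 jaw-offset of face -10.692730435600378 yaw deg 0.6604919313253447 tilt 0.021107154415000356 x range [-57.406  18.011] y range [317.663]
t 6.85 pos [ 522.556 -364.122  313.316] yaw -10.71 tilt [ 0.001 -1.     0.001] F [ 0.224 -0.172 -4.583] op 18.1
(522.3, -364.0, 312.0, -10.7) -> [-0.0001, 0.0013, -0.0003] [-0.05, -0.01, 0.04]
(522.3, -364.0, 380.0, -10.7) -> [-0.0, -0.0667, -0.0002] [-0.05, -0.01, 0.04]
```

```bash
python3 g.py 522.3,-364,311.8,-10.7 522.3,-364,400,-10.7 564,-62.2,400,-2.3 564,-62.2,311,-2.3
```

```text
t 6.85 pos [ 522.556 -364.122  313.316] yaw -10.71 tilt [ 0.001 -1.     0.001] F [ 0.224 -0.172 -4.583] op 18.1
(522.3, -364.0, 311.8, -10.7) -> [-0.0001, 0.0015, -0.0003] [-0.05, -0.01, 0.04]
(522.3, -364.0, 400.0, -10.7) -> [-0.0, -0.0867, -0.0002] [-0.05, -0.01, 0.04]
(564.0, -62.2, 400.0, -2.3) -> [-0.3043, -0.0869, -0.0153] [-0.05, -8.41, 0.04]
(564.0, -62.2, 311.0, -2.3) -> [-0.3044, 0.0021, -0.0154] [-0.05, -8.41, 0.04]
```

send_rows(
  rows=[
    [[0,0.0018,0,0,0,0,0],[0,0.002,0,0,0,0,0],[0,0.002,0,0,0,0,0.4],[0,0.002,0,0,0,0,0.4],[0,0.002,0,0,0,0,0.4],[0,-0.025,0,0,0,0,0.4],[0,-0.06,0,0,0,0,0.4],[0,-0.085,0,0,0,0,0.4],[-0.045,-0.087,-0.003,0,-1.2,0,0.45],[-0.09,-0.087,-0.005,0,-2.4,0,0.45],[-0.135,-0.087,-0.008,0,-3.8,0,0.45],[-0.18,-0.087,-0.01,0,-5,0,0.45],[-0.225,-0.087,-0.012,0,-6.2,0,0.45],[-0.27,-0.087,-0.014,0,-7.4,0,0.45],[-0.3,-0.087,-0.0153,0,-8.4,0,0.45],[-0.3043,-0.087,-0.0153,0,-8.4,0,0.45],[-0.3043,-0.087,-0.0153,0,-8.4,0,0.45],[-0.3043,-0.05,-0.0154,0,-8.4,0,0.45],[-0.3043,-0.04,-0.0154,0,-8.4,0,0.45]],
  ],
)

```text
time: 8.75
eef_pos: [562.9, -63.4, 350.3]
orientation: [[-0.042, -0.005, 0.999], [-0.999, -0.001, -0.042], [0.001, -1.0, -0.005]]
contact_force: [0.3, 0.0, -0.5]
opening: 41.4
```

```bash
python3 - <<'E'
from g import *
from m import rects
rel((564,-62.2,311.5,-2.3))
for n in('side','top'):
    c=bot.capture(n);C=cloud(c);save(c,'d1_'+n)
    rects(C,n,143,160,400,700,-450,20)
    rects(C,n+' h',103,118,570,680,-150,20)
a=cv2.imread('pics/d1_side.png');b=cv2.imread('pics/d1_top.png')
cv2.imwrite('pics/v2.png',np.hstack([cv2.resize(a[80:280,200:400],(400,400)),cv2.resize(b[120:280,370:530],(400,400))]))
E
```

```text
t 8.75 pos [562.886 -63.426 350.322] yaw -2.39 tilt [ 0.001 -1.    -0.005] F [ 0.26   0.011 -0.493] op 41.4
(564, -62.2, 311.5, -2.3) -> [-0.0013, 0.0388, 0.0012] [0.27, -0.09, 0.05]
side 236 c [ 522.145 -374.852] sz [91.025 18.582] a 79.7 z 151.62281585276457 x [508.895 536.842] y [-415.223 -331.796]
side 224 c [505.837 -44.448] sz [59.065 20.035] a 87.1 z 151.41932990081352 x [496.745 515.431] y [-69.877 -15.502]
side 252 c [565.805 -39.135] sz [63.179 18.944] a 86.8 z 151.250750998632 x [557.235 575.39 ] y [-66.605  -8.222]
side h 111 c [573.737 -53.886] sz [ 5.903 91.688] a 0.4 z 110.12735543387817 x [571.083 575.793] y [-96.283  -8.43 ]
side h 258 c [594.657 -63.984] sz [67.641 19.145] a 86.9 z 111.19553961309663 x [585.868 604.48 ] y [-94.368 -31.026]
top 9 c [565.331  -6.422] sz [ 0.283 16.152] a 89.5 z 148.8231078984934 x [557.582 573.011] y [-6.573 -6.23 ]
top 9 c [ 566.088 -104.681] sz [11.556  5.029] a 28.1 z 148.91929598325305 x [560.144 569.988] y [-105.531 -100.047]
top 452 c [ 520.032 -374.437] sz [87.325 19.226] a 79.5 z 149.5667633437139 x [505.795 533.269] y [-414.738 -332.513]
```

View pics/v2.png

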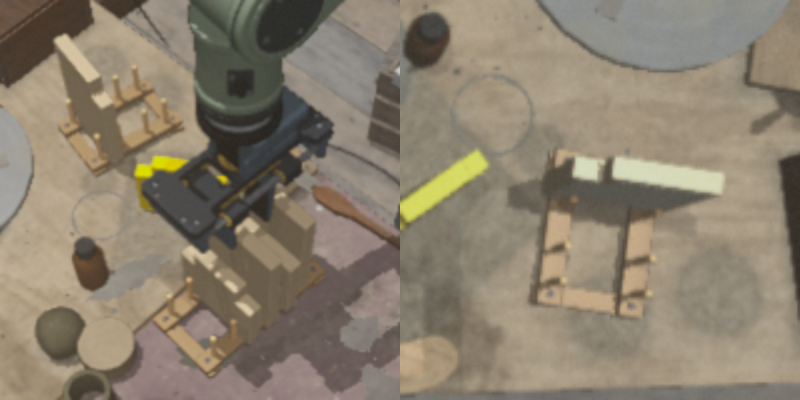

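send_rows(
  rows=[
    [[-0.001,0.015,0.001,0.27,0,0,0.45],[-0.0012,0.032,0.001,0.27,0,0,0.45],[-0.0012,0.039,0.001,0.27,0,0,0.45],[-0.0012,0.039,0.001,0.27,0,0,0.45],[-0.0012,0.039,0.001,0.27,0,0,0],[-0.0012,0.039,0.001,0.27,0,0,0],[-0.0012,0.039,0.001,0.27,0,0,0],[-0.0012,0.039,0.001,0.27,0,0,0],[-0.0012,0.039,0.001,0.27,0,0,0]],
  ],
)

```text
time: 9.75
eef_pos: [564.3, -62.2, 313.1]
orientation: [[-0.042, 0.002, 0.999], [-0.999, -0.001, -0.042], [0.001, -1.0, 0.002]]
contact_force: [-1.4, -0.8, 5.7]
opening: 18.0
```

```bash
python3 g.py 564,-62.2,465,-2.3 453.8,-351,465,-10.7 453.8,-351,390,-10.7
```

```text
t 9.75 pos [564.271 -62.241 313.122] yaw -2.4 tilt [ 0.001 -1.     0.002] F [-1.444 -0.793  5.703] op 18.0
(564.0, -62.2, 465.0, -2.3) -> [0.0001, -0.1519, -0.0] [-0.1, -0.1, 0.05]
(453.8, -351.0, 465.0, -10.7) -> [0.2933, -0.1518, -0.098] [-0.1, 8.3, 0.05]
(453.8, -351.0, 390.0, -10.7) -> [0.2932, -0.0768, -0.0982] [-0.1, 8.3, 0.05]
```

send_rows(
  rows=[
    [[0,-0.01,0,-0.1,0,0,0],[0,-0.03,0,-0.1,0,0,0],[0,-0.06,0,-0.1,0,0,0],[0,-0.1,0,-0.1,0,0,0],[0,-0.14,0,-0.1,0,0,0],[0,-0.152,0,-0.1,0,0,0],[0.04,-0.152,-0.013,-0.1,1.2,0,0],[0.08,-0.152,-0.027,-0.1,2.4,0,0],[0.12,-0.152,-0.04,-0.1,3.6,0,0],[0.16,-0.152,-0.053,-0.1,4.8,0,0],[0.2,-0.152,-0.067,-0.1,6,0,0],[0.24,-0.152,-0.08,-0.1,7.2,0,0],[0.275,-0.152,-0.092,-0.1,8,0,0],[0.29,-0.152,-0.098,-0.1,8.3,0,0],[0.2933,-0.152,-0.098,-0.1,8.3,0,0],[0.2933,-0.12,-0.0981,-0.1,8.3,0.05,0],[0.2933,-0.085,-0.0982,-0.1,8.3,0.05,0],[0.2933,-0.077,-0.0982,-0.1,8.3,0.05,0],[0.2933,-0.077,-0.0982,-0.1,8.3,0.05,0]],
  ],
)

```text
time: 11.65
eef_pos: [454.1, -350.0, 388.6]
orientation: [[-0.184, -0.003, 0.983], [-0.983, 0.003, -0.184], [-0.003, -1.0, -0.004]]
contact_force: [-0.3, -0.2, -4.0]
opening: 18.3
```

```bash
python3 held.py 135 13; python3 g.py 453.5,-351,375,-10.7 453.5,-351,314,-10.7
```

```text
side 703 523 jaw-offset of face 8.734185290674944 yaw deg -0.49804487113042634 tilt -0.10162350542251108 x range [-59.528  50.683] y range [390.503]
top 251 170 jaw-offset of face -10.629777996161536 yaw deg 3.7642571995026675 tilt 0.2702042839492405 x range [-57.98    5.206] y range [392.926]
t 11.75 pos [ 454.592 -350.836  391.589] yaw -10.64 tilt [ 0.001 -1.     0.002] F [ 0.848 -0.135 -3.384] op 18.1
(453.5, -351.0, 375.0, -10.7) -> [0.0003, 0.0166, -0.0011] [-0.13, 0.06, 0.05]
(453.5, -351.0, 314.0, -10.7) -> [0.0003, 0.0776, -0.0012] [-0.13, 0.06, 0.05]
```

send_rows(
  rows=[
    [[0.0003,0.016,-0.0011,-0.1,0,0.05,0],[0.0003,0.02,-0.0011,-0.1,0,0.05,0],[0.0003,0.035,-0.0011,-0.1,0,0.05,0],[0.0003,0.05,-0.0012,-0.1,0,0.05,0],[0.0003,0.063,-0.0012,-0.1,0,0.05,0],[0.0003,0.073,-0.0012,-0.1,0,0.05,0],[0.0003,0.077,-0.0012,-0.1,0,0.05,0],[0.0003,0.077,-0.0012,-0.1,0,0.05,0]],
  ],
)

```text
time: 12.55
eef_pos: [453.7, -351.1, 314.7]
orientation: [[-0.185, 0.001, 0.983], [-0.983, -0.0, -0.185], [0.0, -1.0, 0.001]]
contact_force: [-0.8, -0.5, -4.4]
opening: 17.6
```

```bash
python3 g.py 453.5,-351,312.8,-10.7 453.5,-351,400,-10.7 593.7,-63,400,-2.3 593.7,-63,320,-2.3
```

```text
t 12.55 pos [ 453.693 -351.072  314.747] yaw -10.64 tilt [ 0.    -1.     0.001] F [-0.753 -0.5   -4.361] op 17.6
(453.5, -351.0, 312.8, -10.7) -> [-0.0, 0.0019, -0.0002] [-0.05, 0.06, 0.0]
(453.5, -351.0, 400.0, -10.7) -> [-0.0, -0.0853, -0.0001] [-0.05, 0.06, 0.0]
(593.7, -63.0, 400.0, -2.3) -> [-0.309, -0.0852, 0.0845] [-0.05, -8.34, 0.01]
(593.7, -63.0, 320.0, -2.3) -> [-0.309, -0.0052, 0.0844] [-0.05, -8.34, 0.01]
```

send_rows(
  rows=[
    [[0,0.0018,0,0,0,0,0],[0,0.002,0,0,0,0,0],[0,0.002,0,0,0,0,0.4],[0,0.002,0,0,0,0,0.4],[0,0.002,0,0,0,0,0.4],[0,-0.025,0,0,0,0,0.4],[0,-0.06,0,0,0,0,0.4],[0,-0.085,0,0,0,0,0.4],[-0.045,-0.085,0.012,0,-1.2,0,0.45],[-0.09,-0.085,0.025,0,-2.4,0,0.45],[-0.135,-0.085,0.037,0,-3.8,0,0.45],[-0.18,-0.085,0.049,0,-5,0,0.45],[-0.225,-0.085,0.061,0,-6.2,0,0.45],[-0.27,-0.085,0.074,0,-7.4,0,0.45],[-0.3,-0.085,0.082,0,-8.3,0,0.45],[-0.309,-0.085,0.0845,0,-8.3,0,0.45],[-0.309,-0.085,0.0845,0,-8.3,0,0.45],[-0.309,-0.05,0.0845,0,-8.3,0,0.45],[-0.309,-0.01,0.0844,0,-8.3,0,0.45],[-0.309,-0.005,0.0844,0,-8.3,0,0.45]],
  ],
)

```text
time: 14.55
eef_pos: [591.5, -64.4, 315.5]
orientation: [[-0.043, -0.009, 0.999], [-0.999, 0.0, -0.043], [0.0, -1.0, -0.009]]
contact_force: [-0.5, 0.4, 0.6]
opening: 41.1
```

```bash
python3 - <<'E'
from g import *
from m import rects
rel((593.7,-62,273,-2.3))
for n in('side','top'):
    c=bot.capture(n);C=cloud(c);save(c,'d2_'+n)
    rects(C,n,143,160,400,700,-450,20)
    rects(C,n+' h',103,118,500,680,-150,20)
a=cv2.imread('pics/d2_side.png');b=cv2.imread('pics/d2_top.png')
cv2.imwrite('pics/v3.png',np.hstack([cv2.resize(a[80:280,200:400],(400,400)),cv2.resize(b[120:280,370:530],(400,400))]))
E
```

```text
t 14.55 pos [591.529 -64.358 315.453] yaw -2.44 tilt [ 0.    -1.    -0.009] F [-0.531  0.412  0.591] op 41.1
(593.7, -62, 273, -2.3) -> [-0.0025, 0.0424, 0.0025] [0.53, -0.14, 0.0]
side 275 c [ 455.945 -347.222] sz [112.481  18.938] a 80.0 z 151.2401338854902 x [442.469 472.233] y [-399.474 -293.319]
side 238 c [ 522.21 -374.53] sz [89.736 19.421] a 79.3 z 151.3795921060978 x [509.059 536.303] y [-414.441 -331.788]
side 17 c [501.221 -72.856] sz [7.246 9.539] a 79.6 z 152.8587340547217 x [496.999 505.921] y [-76.877 -69.094]
side 179 c [505.854 -36.679] sz [44.16  19.741] a 86.9 z 151.23489118394184 x [497.162 515.683] y [-57.227 -15.423]
side 11 c [568.868 -75.365] sz [9.694 1.134] a 88.3 z 150.36786931273696 x [568.337 569.47 ] y [-79.981 -71.012]
side 32 c [568.49  -53.687] sz [ 7.944 19.225] a 30.7 z 150.2603636313874 x [560.435 570.632] y [-62.443 -47.198]
side 29 c [620.147 -55.619] sz [ 9.204 16.85 ] a 36.0 z 150.58663727028193 x [611.839 622.275] y [-64.082 -49.135]
side h 79 c [513.943 -40.984] sz [13.554 56.561] a 11.9 z 109.82725820438554 x [502.238 516.01 ] y [-67.367 -14.724]
side h 254 c [535.925 -41.635] sz [70.564 20.04 ] a 86.5 z 111.05437439717434 x [526.725 545.819] y [-70.711  -7.042]
side h 151 c [595.152 -50.472] sz [41.427 18.404] a 88.7 z 111.25285142292978 x [586.452 604.219] y [-69.277 -30.658]
top 449 c [ 520.278 -374.17 ] sz [87.283 18.883] a 79.4 z 149.65810268537177 x [505.852 533.011] y [-414.757 -332.397]
top 565 c [ 453.635 -347.652] sz [110.95   18.463] a 79.3 z 149.69230975520782 x [438.98 468.54] y [-399.214 -294.733]
```

View pics/v3.png

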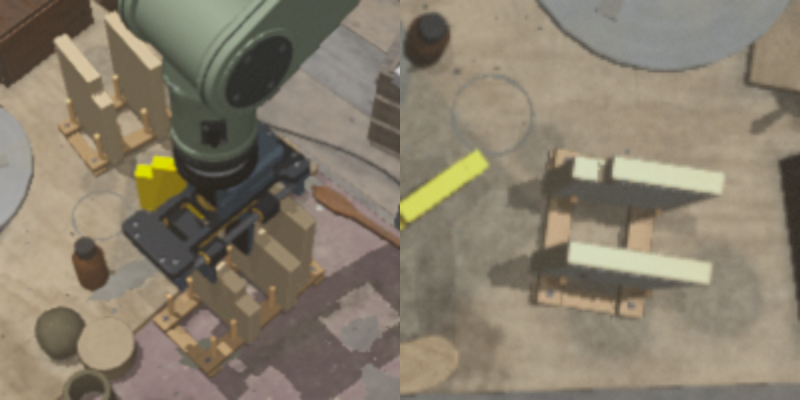

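send_rows(
  rows=[
    [[-0.0025,0.015,0.0025,0.5,-0.1,0,0.45],[-0.0025,0.032,0.0025,0.5,-0.1,0,0.45],[-0.0025,0.042,0.0025,0.5,-0.1,0,0.45],[-0.0025,0.042,0.0025,0.5,-0.1,0,0.45],[-0.0025,0.042,0.0025,0.5,-0.1,0,0],[-0.0025,0.042,0.0025,0.5,-0.1,0,0],[-0.0025,0.042,0.0025,0.5,-0.1,0,0],[-0.0025,0.042,0.0025,0.5,-0.1,0,0],[-0.0025,0.042,0.0025,0.5,-0.1,0,0]],
  ],
)

```text
time: 15.55
eef_pos: [595.7, -61.9, 278.1]
orientation: [[-0.041, 0.007, 0.999], [-0.999, -0.001, -0.041], [0.0, -1.0, 0.007]]
contact_force: [-2.5, -0.5, 4.7]
opening: 17.8
```

```bash
python3 g.py 593.7,-62,420,-2.3 480,60,420,0 439.3,217,420,5.3 439.3,217,370,5.3
```

```text
t 15.55 pos [595.66  -61.862 278.053] yaw -2.34 tilt [ 0.    -1.     0.007] F [-2.505 -0.5    4.665] op 17.8
(593.7, -62.0, 420.0, -2.3) -> [0.0003, -0.142, -0.0009] [-0.42, -0.04, 0.03]
(480.0, 60.0, 420.0, 0.0) -> [-0.117, -0.1429, -0.1195] [-0.42, -2.34, 0.03]
(439.3, 217.0, 420.0, 5.3) -> [-0.2722, -0.1433, -0.1666] [-0.41, -7.64, 0.05]
(439.3, 217.0, 370.0, 5.3) -> [-0.2722, -0.0933, -0.1669] [-0.41, -7.64, 0.05]
```

send_rows(
  rows=[
    [[0,-0.01,0,0,0,0,0],[0,-0.03,0,-0.1,0,0,0],[0,-0.07,0,-0.4,0,0,0],[0,-0.12,0,-0.4,0,0,0],[0,-0.155,0,-0.4,0,0,0],[0,-0.162,0,-0.4,0,0,0],[-0.03,-0.162,-0.03,-0.4,-0.6,0,0],[-0.06,-0.162,-0.06,-0.4,-1.2,0,0],[-0.09,-0.162,-0.09,-0.4,-1.8,0,0],[-0.117,-0.162,-0.119,-0.4,-2.3,0,0],[-0.155,-0.162,-0.131,-0.4,-3.6,0,0],[-0.195,-0.162,-0.143,-0.4,-5,0,0],[-0.235,-0.162,-0.155,-0.4,-6.3,0,0],[-0.262,-0.162,-0.164,-0.4,-7.3,0,0],[-0.2722,-0.162,-0.1666,-0.4,-7.64,0,0],[-0.2722,-0.13,-0.1668,-0.4,-7.64,0.05,0],[-0.2722,-0.1,-0.1669,-0.4,-7.64,0.05,0],[-0.2722,-0.093,-0.1669,-0.4,-7.64,0.05,0],[-0.2722,-0.093,-0.1669,-0.4,-7.64,0.05,0]],
  ],
)

```text
time: 17.45
eef_pos: [439.3, 216.4, 368.4]
orientation: [[0.092, -0.003, 0.996], [-0.996, -0.002, 0.092], [0.002, -1.0, -0.003]]
contact_force: [-0.6, -0.9, -2.0]
opening: 17.7
```

```bash
python3 held.py 95 5 h2; python3 g.py 439.3,217,280,5.3 ; python3 - <<'E'
import cv2,numpy as np
a=cv2.imread('pics/h2_side.png');b=cv2.imread('pics/h2_top.png')
cv2.imwrite('pics/v4.png',np.hstack([cv2.resize(a[180:340,360:520],(400,400)),cv2.resize(b[160:320,120:280],(400,400))]))
E
```

```text
side 231 222 jaw-offset of face 8.315724336753032 yaw deg -0.4681722069726568 tilt -0.09378859703435245 x range [-2.285 56.293] y range [369.39]
top 129 105 jaw-offset of face -14.446248452054393 yaw deg -11.323625966634674 tilt 1.93586546822893 x range [ 2.684 56.488] y range [372.681]
t 17.55 pos [439.984 216.828 370.628] yaw 5.26 tilt [-0.    -1.     0.002] F [ 0.219 -0.471 -2.313] op 17.6
(439.3, 217.0, 280.0, 5.3) -> [-0.0002, 0.0906, -0.0008] [-0.11, -0.04, -0.02]
```

View pics/v4.png

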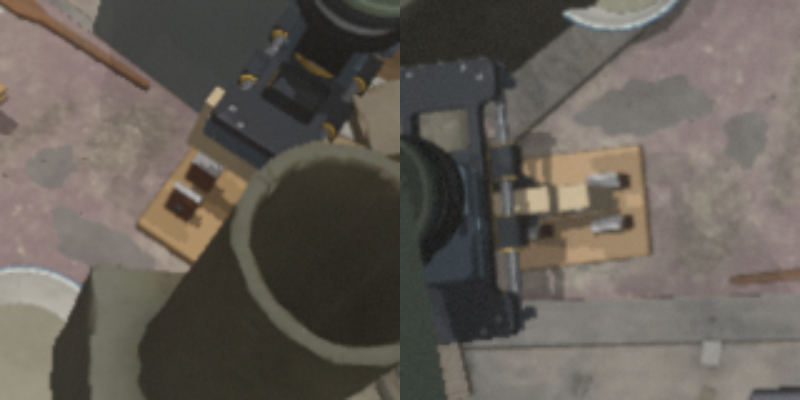

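send_rows(
  rows=[
    [[0,0.025,-0.0003,-0.1,0,0,0],[0,0.042,-0.0003,-0.1,0,0,0],[0,0.055,-0.0003,-0.1,0,0,0],[0,0.067,-0.0003,-0.1,0,0,0],[0,0.078,-0.0003,-0.1,0,0,0],[0,0.086,-0.0003,-0.1,0,0,0],[0,0.0895,-0.0003,-0.1,0,0,0],[0,0.0895,-0.0003,-0.1,0,0,0]],
  ],
)

```text
time: 18.35
eef_pos: [439.9, 216.9, 280.9]
orientation: [[0.092, -0.0, 0.996], [-0.996, 0.0, 0.092], [-0.0, -1.0, -0.0]]
contact_force: [-0.2, -0.3, -2.5]
opening: 18.0
```

```bash
python3 g.py 440,217,278.5,5.3 440,217,370,5.3 ; python3 - <<'E'
from h import *
for n in('side','top'): save(bot.capture(n),'c_'+n)
a=cv2.imread('pics/c_side.png');b=cv2.imread('pics/c_top.png')
cv2.imwrite('pics/v5.png',np.hstack([cv2.resize(a[200:320,370:490],(400,400)),cv2.resize(b[180:300,120:240],(400,400))]))
E
```

```text
t 18.35 pos [439.886 216.852 280.89 ] yaw 5.26 tilt [-0. -1. -0.] F [-0.232 -0.269 -2.536] op 18.0
(440.0, 217.0, 278.5, 5.3) -> [-0.0001, 0.0024, 0.0001] [0.02, -0.04, -0.01]
(440.0, 217.0, 370.0, 5.3) -> [-0.0002, -0.0891, 0.0001] [0.02, -0.04, -0.01]
```

View pics/v5.png

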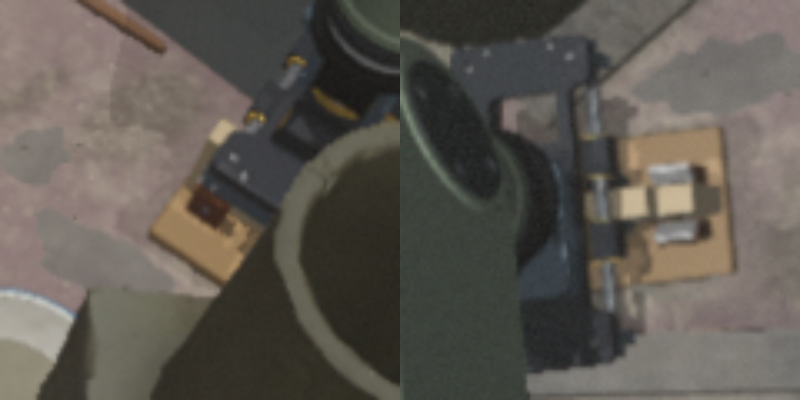

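send_rows(
  rows=[
    [[0,0.0025,0,0,0,0,0],[0,0.003,0,0,0,0,0],[0,0.003,0,0,0,0,0.4],[0,0.003,0,0,0,0,0.4],[0,0.003,0,0,0,0,0.4],[0,-0.02,0,0,0,0,0.4],[0,-0.06,0,0,0,0,0.4],[0,-0.105,0,0,0,0,0.4],[0,-0.12,0,0,0,0,0.4],[0.045,-0.12,0,0,0,0,0.4],[0.09,-0.12,0,0,0,0,0.4],[0.135,-0.12,0,0,0,0,0.4],[0.18,-0.12,0,0,0,0,0.4],[0.2,-0.12,0,0,0,0,0.4],[0.2,-0.12,0,0,0,0,0.4]],
  ],
)

```text
time: 19.95
eef_pos: [458.4, 15.6, 401.7]
orientation: [[0.088, 0.002, 0.996], [-0.996, 0.0, 0.088], [-0.0, -1.0, 0.002]]
contact_force: [-0.8, 1.6, 1.5]
opening: 36.5
```

```bash
python3 - <<'E'
from g import *
from m import rects
rel((453.6,-351.1,400,-10.7),(453.6,-351.1,330,-10.7))
c=bot.capture('top');C=cloud(c);save(c,'cl_top')
rects(C,'cln',100,120,380,520,140,300)
rects(C,'guides',45,75,380,520,140,300)
b=c['pixels'][...,::-1]
d=bot.capture('side')['pixels'][...,::-1]
cv2.imwrite('pics/v6.png',np.hstack([cv2.resize(d[200:320,370:490],(400,400)),cv2.resize(b[180:300,120:240],(400,400))]))
E
```

```text
t 19.95 pos [458.37   15.607 401.67 ] yaw 5.03 tilt [-0.    -1.     0.002] F [-0.79   1.638  1.468] op 36.5
(453.6, -351.1, 400, -10.7) -> [0.3649, 0.0016, -0.0369] [-0.1, 15.73, -0.02]
(453.6, -351.1, 330, -10.7) -> [0.3649, 0.0716, -0.037] [-0.1, 15.73, -0.02]
```

View pics/v6.png

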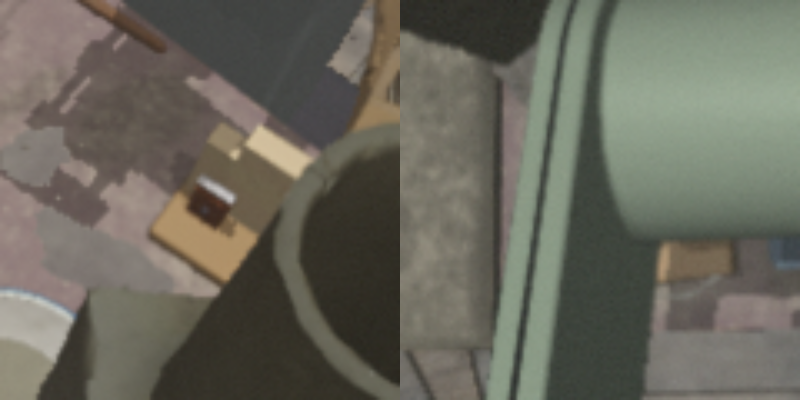

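send_rows(
  rows=[
    [[0.045,0,-0.005,0,2,0,0.4],[0.09,0,-0.009,0,4,0,0.4],[0.135,0,-0.014,0,6,0,0.4],[0.18,0,-0.018,0,8,0,0.4],[0.225,0,-0.023,0,10,0,0.4],[0.27,0,-0.027,0,12,0,0.4],[0.315,0,-0.032,0,14,0,0.4],[0.35,0.001,-0.036,0,15.5,0,0.4],[0.365,0.0015,-0.037,-0.1,15.7,0,0.4],[0.365,0.0015,-0.037,-0.1,15.7,0,0.4],[0.365,0.035,-0.037,-0.1,15.7,0,0.4],[0.365,0.055,-0.037,-0.1,15.7,0,0.4],[0.365,0.055,-0.037,-0.1,15.7,0,0.4]],
  ],
)

```text
time: 21.35
eef_pos: [454.4, -346.3, 343.4]
orientation: [[-0.18, -0.006, 0.984], [-0.984, 0.007, -0.18], [-0.006, -1.0, -0.007]]
contact_force: [0.4, 0.7, 0.1]
opening: 36.7
```

```bash
python3 - <<'E'
from g import *
from m import rects
rel((453.7,-351.1,312.5,-10.7))
for n in('top','side'):
    c=bot.capture(n);C=cloud(c)
    rects(C,n+' cln',100,120,380,520,140,300)
    rects(C,n+' guides',45,75,380,520,140,300)
    rects(C,n+' full',143,160,460,700,-150,20)
    rects(C,n+' half',103,118,500,680,-150,20)
    rects(C,n+' dowel',50,66,550,680,-150,20)
    rects(C,n+' rail',10,22,575,700,-150,20)
E
```

```text
t 21.35 pos [ 454.396 -346.298  343.358] yaw -10.36 tilt [-0.006 -1.    -0.007] F [0.378 0.664 0.084] op 36.7
(453.7, -351.1, 312.5, -10.7) -> [0.005, 0.0308, 0.0004] [0.39, 0.33, -0.32]
top cln 314 c [438.561 215.585] sz [18.412 67.053] a 5.0 z 109.30178377073872 x [428.702 448.309] y [182.911 246.981]
top guides 81 c [459.281 183.432] sz [11.569 26.121] a 5.9 z 58.98265443217133 x [453.338 465.591] y [170.544 195.853]
top guides 75 c [453.287 255.087] sz [10.829 26.787] a 5.6 z 60.128028294987416 x [447.768 459.09 ] y [242.646 267.781]
top guides 124 c [429.024 178.077] sz [28.154 46.527] a 28.5 z 58.59959919469901 x [417.102 450.403] y [161.012 204.521]
top guides 76 c [416.646 251.903] sz [11.794 26.022] a 5.8 z 58.38513462437436 x [410.583 422.864] y [239.381 264.563]
top full 440 c [502.363 -58.074] sz [86.703 17.664] a 87.9 z 149.47826987889 x [492.884 511.511] y [-101.073  -16.104]
top half 501 c [532.704 -59.556] sz [107.46   18.469] a 87.9 z 109.29249650215036 x [522.561 542.363] y [-111.265   -7.885]
top dowel 11 c [638.753 -27.595] sz [4.499 5.762] a 88.1 z 57.43584858984
[... 2099 characters left out ...]
464 -100.493] sz [4.435 6.468] a 71.5 z 58.97502245023691 x [635.177 641.463] y [-102.869  -98.377]
side dowel 12 c [581.35  -27.218] sz [4.628 5.58 ] a 70.4 z 58.12184804427068 x [578.848 583.437] y [-30.079 -24.402]
side dowel 13 c [611.049 -28.008] sz [5.78  4.477] a 43.2 z 60.54946510279035 x [610.441 614.412] y [-31.114 -24.719]
side dowel 12 c [640.628 -29.018] sz [3.801 6.987] a 79.7 z 58.445155333167236 x [637.377 644.15 ] y [-30.974 -27.159]
side rail 288 c [ 616.524 -100.544] sz [22.722 83.027] a 88.3 z 16.470584952808622 x [578.471 656.513] y [-111.188  -89.021]
side rail 321 c [618.81  -28.606] sz [22.68  86.441] a 87.2 z 16.363907985508035 x [577.914 661.   ] y [-39.442 -17.333]
```

send_rows(
  rows=[
    [[0.005,0.005,0.0004,0.4,0.3,-0.3,0.4],[0.005,0.02,0.0004,0.4,0.3,-0.3,0.4],[0.005,0.031,0.0004,0.4,0.3,-0.3,0.4],[0.005,0.031,0.0004,0.4,0.3,-0.3,0.4],[0.005,0.031,0.0004,0.4,0.3,-0.3,0.4],[0.005,0.031,0.0004,0.4,0.3,-0.3,0],[0.005,0.031,0.0004,0.4,0.3,-0.3,0],[0.005,0.031,0.0004,0.4,0.3,-0.3,0],[0.005,0.031,0.0004,0.4,0.3,-0.3,0]],
  ],
)

```text
time: 22.35
eef_pos: [454.5, -352.5, 316.1]
orientation: [[-0.185, 0.005, 0.983], [-0.983, -0.005, -0.185], [0.004, -1.0, 0.006]]
contact_force: [-1.2, 0.7, 3.6]
opening: 17.9
```

```bash
python3 g.py 453.7,-351.1,470,-10.7 563.8,-62.2,470,-2.3 563.8,-62.2,390,-2.3
```

```text
t 22.35 pos [ 454.46  -352.504  316.054] yaw -10.68 tilt [ 0.004 -1.     0.006] F [-1.186  0.726  3.555] op 17.9
(453.7, -351.1, 470.0, -10.7) -> [-0.0007, -0.154, -0.0001] [-0.35, 0.02, 0.21]
(563.8, -62.2, 470.0, -2.3) -> [-0.305, -0.1547, 0.0546] [-0.33, -8.38, 0.24]
(563.8, -62.2, 390.0, -2.3) -> [-0.3053, -0.0747, 0.0541] [-0.33, -8.38, 0.24]
```

send_rows(
  rows=[
    [[0,-0.01,0,-0.1,0,0.1,0],[0,-0.03,0,-0.2,0,0.2,0],[0,-0.07,0,-0.3,0,0.2,0],[0,-0.12,0,-0.3,0,0.2,0],[0,-0.15,0,-0.33,0,0.2,0],[0,-0.1545,0,-0.33,0,0.2,0],[-0.045,-0.1545,0.008,-0.33,-1.2,0.2,0],[-0.09,-0.1545,0.016,-0.33,-2.4,0.2,0],[-0.135,-0.1545,0.024,-0.33,-3.7,0.24,0],[-0.18,-0.1545,0.032,-0.33,-5,0.24,0],[-0.225,-0.1545,0.04,-0.33,-6.2,0.24,0],[-0.265,-0.1545,0.047,-0.33,-7.3,0.24,0],[-0.295,-0.1545,0.053,-0.33,-8.2,0.24,0],[-0.304,-0.1545,0.0546,-0.33,-8.4,0.24,0],[-0.304,-0.1545,0.0546,-0.33,-8.4,0.24,0],[-0.304,-0.12,0.0544,-0.33,-8.4,0.24,0],[-0.304,-0.085,0.0541,-0.33,-8.4,0.24,0],[-0.304,-0.075,0.0541,-0.33,-8.4,0.24,0],[-0.304,-0.075,0.0541,-0.33,-8.4,0.24,0]],
  ],
)

```text
time: 24.25
eef_pos: [562.9, -64.5, 388.2]
orientation: [[-0.041, -0.005, 0.999], [-0.999, 0.0, -0.041], [-0.0, -1.0, -0.005]]
contact_force: [0.3, 0.6, -3.7]
opening: 18.0
```

```bash
python3 held.py 135 13 r1; python3 g.py 563.8,-63.6,375,-2.3 563.8,-63.6,317.5,-2.3;python3 - <<'E'
import cv2,numpy as np
a=cv2.imread('pics/r1_side.png');b=cv2.imread('pics/r1_top.png')
cv2.imwrite('pics/v7.png',np.hstack([cv2.resize(a[120:280,230:390],(400,400)),cv2.resize(b[120:280,230:390],(400,400))]))
E
```

```text
side 830 718 jaw-offset of face 9.00895345216578 yaw deg -0.09634985845127968 tilt 0.062108032374568155 x range [-57.636  42.886] y range [390.779]
top few 5
t 24.35 pos [563.951 -64.211 391.443] yaw -2.34 tilt [ 0.    -1.     0.002] F [ 0.618 -0.286 -3.592] op 17.7
(563.8, -63.6, 375.0, -2.3) -> [-0.0006, 0.0164, -0.0002] [-0.12, -0.04, 0.02]
(563.8, -63.6, 317.5, -2.3) -> [-0.0006, 0.0739, -0.0003] [-0.12, -0.04, 0.02]
```

View pics/v7.png

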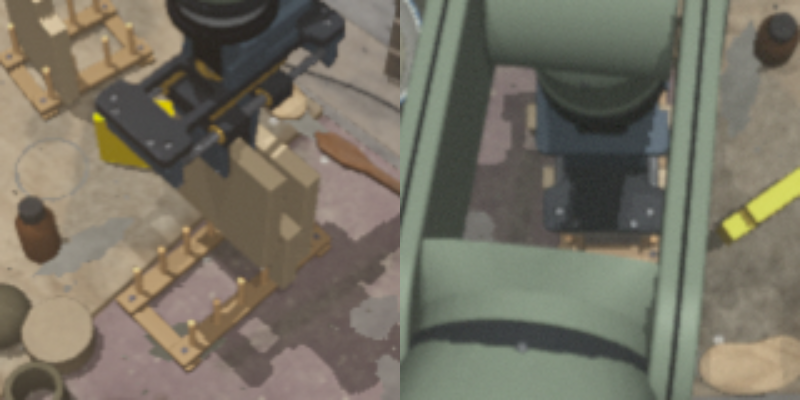

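send_rows(
  rows=[
    [[-0.0006,0.015,0.0002,-0.1,0,0,0],[-0.0006,0.018,0.0002,-0.1,0,0,0],[-0.0006,0.032,0.0002,-0.1,0,0,0],[-0.0006,0.047,0.0002,-0.1,0,0,0],[-0.0006,0.06,0.0002,-0.1,0,0,0],[-0.0006,0.07,0.0002,-0.1,0,0,0],[-0.0006,0.0735,0.0002,-0.1,0,0,0],[-0.0006,0.0735,0.0002,-0.1,0,0,0]],
  ],
)

```text
time: 25.15
eef_pos: [564.5, -63.7, 318.1]
orientation: [[-0.041, 0.001, 0.999], [-0.999, -0.0, -0.041], [0.0, -1.0, 0.001]]
contact_force: [0.5, -0.6, -4.2]
opening: 17.6
```

```bash
python3 g.py 564.2,-63.6,316,-2.3 564.2,-63.6,405,-2.3 522.5,-364,405,-10.7 522.5,-364,345,-10.7
```

```text
t 25.15 pos [564.473 -63.713 318.14 ] yaw -2.34 tilt [ 0.    -1.     0.001] F [ 0.465 -0.583 -4.201] op 17.6
(564.2, -63.6, 316.0, -2.3) -> [-0.0001, 0.0021, -0.0003] [-0.04, -0.04, 0.02]
(564.2, -63.6, 405.0, -2.3) -> [-0.0001, -0.0869, -0.0002] [-0.04, -0.04, 0.02]
(522.5, -364.0, 405.0, -10.7) -> [0.3018, -0.0868, -0.0296] [-0.04, 8.36, 0.02]
(522.5, -364.0, 345.0, -10.7) -> [0.3018, -0.0268, -0.0296] [-0.04, 8.36, 0.02]
```

send_rows(
  rows=[
    [[0,0.002,0,0,0,0,0],[0,0.0025,0,0,0,0,0],[0,0.0025,0,0,0,0,0.4],[0,0.0025,0,0,0,0,0.4],[0,0.0025,0,0,0,0,0.4],[0,-0.02,0,0,0,0,0.4],[0,-0.06,0,0,0,0,0.4],[0,-0.085,0,0,0,0,0.4],[0.045,-0.087,-0.004,0,1.2,0,0.4],[0.09,-0.087,-0.009,0,2.4,0,0.4],[0.135,-0.087,-0.013,0,3.7,0,0.4],[0.18,-0.087,-0.018,0,5,0,0.4],[0.225,-0.087,-0.022,0,6.2,0,0.4],[0.265,-0.087,-0.026,0,7.3,0,0.4],[0.295,-0.087,-0.029,0,8.2,0,0.4],[0.302,-0.087,-0.0296,0,8.4,0,0.4],[0.302,-0.087,-0.0296,0,8.4,0,0.4],[0.302,-0.05,-0.0296,0,8.4,0,0.4],[0.302,-0.035,-0.0296,0,8.4,0,0.4],[0.302,-0.035,-0.0296,0,8.4,0,0.4]],
  ],
)

```text
time: 27.15
eef_pos: [522.5, -362.2, 350.7]
orientation: [[-0.185, -0.004, 0.983], [-0.983, 0.004, -0.185], [-0.003, -1.0, -0.005]]
contact_force: [0.7, 0.1, 0.5]
opening: 36.5
```

```bash
python3 - <<'E'
from g import *
from m import rects
rel((522.5,-364,313,-10.7))
for n in('top','side'):
    c=bot.capture(n);C=cloud(c)
    rects(C,n+' full',143,160,460,700,-150,20)
    rects(C,n+' half',103,118,520,545,-150,20)
    rects(C,n+' dowel',50,66,550,680,-150,20)
E
```

```text
t 27.15 pos [ 522.455 -362.218  350.672] yaw -10.64 tilt [-0.003 -1.    -0.004] F [0.695 0.085 0.468] op 36.5
(522.5, -364, 313, -10.7) -> [0.0019, 0.0377, 0.0005] [0.26, 0.06, -0.17]
top full 528 c [563.922 -61.587] sz [106.957  19.462] a 87.5 z 149.45357171555344 x [553.708 574.398] y [-113.099  -10.158]
top full 444 c [502.306 -58.049] sz [86.707 17.406] a 88.2 z 149.40173989931037 x [492.838 511.575] y [-101.099  -16.296]
top half 499 c [532.681 -59.639] sz [107.393  18.857] a 88.0 z 109.39586218814736 x [522.646 542.589] y [-111.31    -8.166]
top dowel 10 c [638.722 -27.572] sz [4.503 5.559] a 87.0 z 57.35527485553598 x [636.045 641.589] y [-29.852 -25.279]
top dowel 11 c [635.716 -98.975] sz [4.337 5.755] a 88.7 z 57.508061857651455 x [632.854 638.466] y [-101.193  -96.788]
top dowel 9 c [608.629 -26.866] sz [4.251 4.472] a 85.6 z 56.53250559238427 x [606.472 610.79 ] y [-29.088 -24.629]
top dowel 10 c [605.666 -97.997] sz [4.303 6.038] a 88.2 z 57.67850715696494 x [602.854 608.599] y [-100.196  -95.806]
top dowel 15 c [556.326 -23.451] sz [30.833  1.146] a 86.2 z 56.2958700921
[... 440 characters left out ...]
.179] sz [109.813  16.973] a 86.9 z 111.55482992051554 x [525.479 543.704] y [-113.636   -7.166]
side dowel 156 c [576.541 -62.143] sz [ 22.785 109.51 ] a 6.4 z 58.00010208722597 x [563.456 583.362] y [-115.122   -9.046]
side dowel 12 c [608.786 -99.923] sz [3.259 5.745] a 89.5 z 58.199025308407215 x [606.007 611.556] y [-101.511  -98.283]
side dowel 11 c [ 638.761 -100.364] sz [3.925 4.614] a 41.2 z 59.39921632968935 x [636.193 641.076] y [-103.192  -97.846]
side dowel 13 c [610.793 -28.265] sz [4.941 4.464] a 42.9 z 58.899520759985876 x [609.256 614.04 ] y [-31.141 -25.57 ]
side dowel 12 c [640.652 -29.468] sz [7.196 4.425] a 41.3 z 59.15451133968372 x [637.308 643.878] y [-31.72  -26.708]
```

send_rows(
  rows=[
    [[0.0019,0.012,0.0005,0.26,0,-0.17,0.4],[0.0019,0.028,0.0005,0.26,0,-0.17,0.4],[0.0019,0.038,0.0005,0.26,0,-0.17,0.4],[0.0019,0.038,0.0005,0.26,0,-0.17,0.4],[0.0019,0.038,0.0005,0.26,0,-0.17,0.4],[0.0019,0.038,0.0005,0.26,0,-0.17,0],[0.0019,0.038,0.0005,0.26,0,-0.17,0],[0.0019,0.038,0.0005,0.26,0,-0.17,0],[0.0019,0.038,0.0005,0.26,0,-0.17,0]],
  ],
)

```text
time: 28.15
eef_pos: [523.1, -365.1, 316.5]
orientation: [[-0.185, 0.005, 0.983], [-0.983, -0.004, -0.185], [0.003, -1.0, 0.006]]
contact_force: [-1.0, 0.7, 3.9]
opening: 18.2
```

```bash
python3 g.py 522.5,-364,468,-10.7 622.7,-65,468,-2.3 622.7,-65,390,-2.3
```

```text
t 28.15 pos [ 523.096 -365.121  316.48 ] yaw -10.65 tilt [ 0.003 -1.     0.006] F [-1.026  0.682  3.851] op 18.2
(522.5, -364.0, 468.0, -10.7) -> [-0.0005, -0.1515, 0.0001] [-0.32, 0.05, 0.19]
(622.7, -65.0, 468.0, -2.3) -> [-0.3128, -0.1523, 0.0433] [-0.3, -8.35, 0.22]
(622.7, -65.0, 390.0, -2.3) -> [-0.3131, -0.0743, 0.0428] [-0.3, -8.35, 0.22]
```

send_rows(
  rows=[
    [[0,-0.01,0,-0.1,0,0.1,0],[0,-0.03,0,-0.2,0,0.2,0],[0,-0.07,0,-0.3,0,0.2,0],[0,-0.12,0,-0.3,0,0.2,0],[0,-0.15,0,-0.3,0,0.2,0],[0,-0.1545,0,-0.3,0,0.2,0],[-0.045,-0.1545,0.006,-0.3,-1.2,0.2,0],[-0.09,-0.1545,0.012,-0.3,-2.4,0.2,0],[-0.135,-0.1545,0.018,-0.3,-3.6,0.2,0],[-0.18,-0.1545,0.025,-0.3,-4.8,0.2,0],[-0.225,-0.1545,0.031,-0.3,-6,0.2,0],[-0.265,-0.1545,0.037,-0.3,-7.1,0.2,0],[-0.3,-0.1545,0.0415,-0.3,-8,0.2,0],[-0.3133,-0.1545,0.0433,-0.3,-8.35,0.2,0],[-0.3133,-0.1545,0.0433,-0.3,-8.35,0.2,0],[-0.3133,-0.12,0.043,-0.3,-8.35,0.2,0],[-0.3133,-0.085,0.0428,-0.3,-8.35,0.2,0],[-0.3133,-0.0745,0.0428,-0.3,-8.35,0.2,0],[-0.3133,-0.0745,0.0428,-0.3,-8.35,0.2,0]],
  ],
)

```text
time: 30.05
eef_pos: [622.1, -66.0, 387.7]
orientation: [[-0.042, -0.006, 0.999], [-0.999, -0.0, -0.042], [0.0, -1.0, -0.006]]
contact_force: [-0.3, 0.3, -3.3]
opening: 17.6
```

```bash
python3 held.py 135 16 r2; python3 g.py 622.8,-64.3,375,-2.3 622.8,-64.3,318,-2.3
```

```text
side 747 620 jaw-offset of face 9.019827503541057 yaw deg -0.05938183009811317 tilt -0.03280584866419987 x range [-55.983  49.954] y range [390.289]
top 70 70 jaw-offset of face -8.991435476833297 yaw deg 0.10349912089369044 tilt 0.05513934645979984 x range [-56.925  37.671] y range [390.766]
t 30.15 pos [623.058 -65.686 391.365] yaw -2.36 tilt [ 0.001 -1.     0.002] F [ 0.055 -0.163 -3.828] op 17.8
(622.8, -64.3, 375.0, -2.3) -> [-0.0014, 0.0164, -0.0003] [-0.12, -0.06, 0.04]
(622.8, -64.3, 318.0, -2.3) -> [-0.0014, 0.0734, -0.0005] [-0.12, -0.06, 0.04]
```

send_rows(
  rows=[
    [[-0.0014,0.015,-0.0005,-0.1,0,0,0],[-0.0014,0.018,-0.0005,-0.1,0,0,0],[-0.0014,0.032,-0.0006,-0.1,0,0,0],[-0.0014,0.047,-0.0006,-0.1,0,0,0],[-0.0014,0.06,-0.0006,-0.1,0,0,0],[-0.0014,0.07,-0.0006,-0.1,0,0,0],[-0.0014,0.0735,-0.0006,-0.1,0,0,0],[-0.0014,0.0735,-0.0006,-0.1,0,0,0]],
  ],
)

```text
time: 30.95
eef_pos: [622.8, -64.4, 318.2]
orientation: [[-0.041, 0.001, 0.999], [-0.999, -0.001, -0.041], [0.001, -1.0, 0.001]]
contact_force: [-0.1, -0.4, -5.6]
opening: 18.2
```

```bash
python3 g.py 622.8,-64.3,316,-2.3 622.8,-64.3,405,-2.3 490,-200,405,-2.3
```

```text
t 30.95 pos [622.801 -64.352 318.216] yaw -2.36 tilt [ 0.001 -1.     0.001] F [-0.145 -0.421 -5.601] op 18.2
(622.8, -64.3, 316.0, -2.3) -> [-0.0001, 0.0022, -0.0] [-0.05, -0.06, 0.04]
(622.8, -64.3, 405.0, -2.3) -> [0.0, -0.0868, 0.0001] [-0.05, -0.06, 0.04]
(490.0, -200.0, 405.0, -2.3) -> [0.1411, -0.0868, -0.127] [-0.05, -0.06, 0.04]
```

send_rows(
  rows=[
    [[0,0.002,0,0,0,0,0],[0,0.0022,0,0,0,0,0],[0,0.0022,0,0,0,0,0.4],[0,0.0022,0,0,0,0,0.4],[0,0.0022,0,0,0,0,0.4],[0,-0.02,0,0,0,0,0.4],[0,-0.06,0,0,0,0,0.4],[0,-0.085,0,0,0,0,0.4],[0.04,-0.087,-0.02,0,0,0,0.4],[0.08,-0.087,-0.045,0,0,0,0.4],[0.12,-0.087,-0.07,0,0,0,0.4],[0.16,-0.087,-0.095,0,0,0,0.4],[0.2,-0.087,-0.12,0,0,0,0.4],[0.24,-0.087,-0.127,0,0,0,0.4],[0.26,-0.087,-0.127,0,0,0,0.4],[0.26,-0.087,-0.127,0,0,0,0.4]],
  ],
)

```text
time: 32.55
eef_pos: [485.1, -320.9, 405.1]
orientation: [[-0.044, 0.002, 0.999], [-0.999, -0.001, -0.044], [0.001, -1.0, 0.002]]
contact_force: [-0.1, 0.2, 0.5]
opening: 36.7
```

```bash
cat > chk.py <<'E'
from g import *
from m import rects
for n in('top','side'):
    c=bot.capture(n);C=cloud(c);save(c,'f_'+n)
    rects(C,n+' full',143,160,460,700,-150,20)
    rects(C,n+' half',103,118,520,545,-150,20)
    rects(C,n+' dowel',54,64,630,680,-150,20)
    rects(C,n+' cln',100,120,380,520,140,300)
a=cv2.imread('pics/f_side.png');b=cv2.imread('pics/f_top.png')
cv2.imwrite('pics/v8.png',np.hstack([cv2.resize(a[120:280,250:410],(400,400),interpolation=cv2.INTER_CUBIC),cv2.resize(b[120:280,150:360],(525,400),interpolation=cv2.INTER_CUBIC)])[:, :800])
E
python3 chk.py; python3 g.py 563.4,-62,390,-2.3 563.4,-62,314,-2.3
```

```text
top full 434 c [621.277 -74.89 ] sz [84.321 19.352] a 88.1 z 149.43388514664537 x [612.043 630.809] y [-116.722  -34.151]
top full 527 c [563.893 -61.543] sz [107.048  19.308] a 87.9 z 149.45301010540516 x [554.105 574.339] y [-113.16   -10.098]
top full 440 c [502.278 -57.917] sz [86.831 17.493] a 88.0 z 149.4012925306842 x [493.068 511.47 ] y [-99.938 -16.211]
top half 501 c [532.658 -59.532] sz [107.477  18.646] a 87.7 z 109.48696656322 x [522.616 542.461] y [-111.26    -8.069]
top cln 311 c [438.617 215.536] sz [18.46  67.319] a 5.4 z 109.24028823342417 x [428.686 448.358] y [183.053 246.866]
side full 363 c [505.053 -59.571] sz [89.876 19.153] a 87.9 z 151.29211154672328 x [496.024 515.017] y [-102.535  -15.494]
side full 456 c [566.625 -63.804] sz [111.003  18.436] a 87.7 z 151.46576511858666 x [557.421 576.45 ] y [-115.501   -9.786]
side full 378 c [623.86 -77.47] sz [87.652 18.865] a 87.3 z 151.41214243308826 x [615.033 633.634] y [-118.308  -34.835]
side half 288 c [533.244 -61.058] sz [110.403  16.864] a 85.6 z 111.66563787184191 x [525.53  544.312] y [-112.957   -6.752]
side dowel 76 c [637.575 -61.158] sz [101.018  13.562] a 89.9 z 59.56485109149418 x [630.823 643.463] y [-110.028  -11.643]
side cln 176 c [442.551 201.466] sz [20.073 36.854] a 2.8 z 110.72107564694932 x [432.815 452.267] y [183.886 218.454]
t 32.65 pos [ 485.583 -318.448  404.975] yaw -2.38 tilt [-0.001 -1.     0.001] F [-0.289 -0.245  0.201] op 36.7
(563.4, -62.0, 390.0, -2.3) -> [-0.2594, 0.0152, 0.0671] [-0.04, -0.08, -0.03]
(563.4, -62.0, 314.0, -2.3) -> [-0.2594, 0.0912, 0.067] [-0.04, -0.08, -0.03]
```

View pics/v8.png

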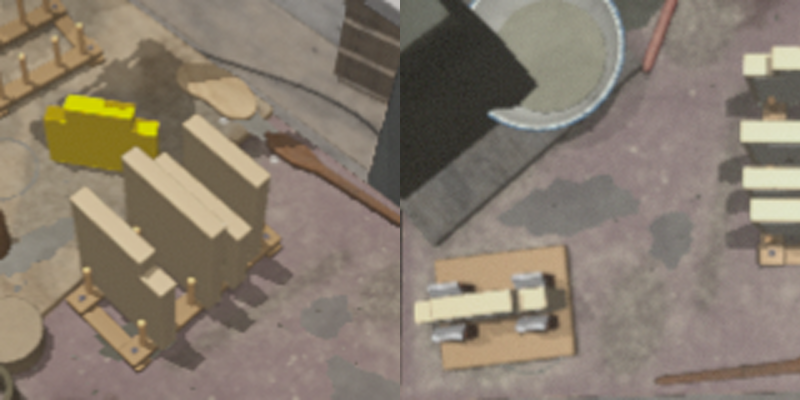

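```bash
python3 -c "
from h import bot
print(bot.hand_in(), bot.observe()['time'])"
```

```text
the job is handed in; nothing more can be done
the job is handed in; nothing more can be done
```

The job is finished and handed in at about 33 s of the 120 s allowed, with the gripper empty and clear of everything. I moved `full_notched` and then `full_plain` to the drying rack and stood `half_notched` in the cleaning stand. Then I put `full_plain` back in slot 3 and `full_notched` back in slot 5.

In the last pictures every shelf stands upright, with the full tops near z = 150 mm and the half tops near z = 110 mm.

| Shelf | Where it ended (last check) |
|---|---|
| `half_notched` | In the stand's slot, top centre within about 1 mm of the slot centre across the slot |
| `full_notched` | About 0.7 mm from the slot 5 centre in x |
| `full_plain` | About 1.6 mm off the slot 3 centre in x and 1.2 mm in y, within the 2.5 mm slack, so I left it |
| `half_plain` and `full_narrow` | Did not move |

The two cameras disagreed by about 2 mm in x and y throughout, so I averaged them for these figures. The force readings I saw between moves stayed below about 8 N.

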